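Find the cap's thread hand and hold it off the canister

ROBOT

A 6-joint arm with a two-finger parallel gripper is mounted at the origin on the work surface. World frame = base frame: x ahead of the robot, y to its left, z up, the work surface at z = 0. Lengths are in mm, angles in rad, forces in N, time in s.
With the tool pointing down it reaches from about 275 to 750 mm from the base axis. Payload 10.2 kg.
Tool frame: the origin (TCP) lies at the very end of the fingers, on their centre line; the grasp point (between the pads) lies 19 mm behind it; z points along the fingers, y is the direction in which the jaws open and shut (so a half turn about z gives the same grasp; the last joint's range is limited). The gripper opens to 85 mm and grips with 20 to 120 N. Pads are 22 mm wide; open, the fingers measure 114 mm over their backs; the gripper's body (76 mm by 85 mm) begins 54 mm behind the grasp point. The pads swing forward as they close: fully open they stand 13 mm farther back than shut.
Start: joints at [1.077, 0.313, 1.498, -0, 1.331, -0.223], TCP at [140.451, 505.87, 231.294] pointing down, gripper open.
Joint ranges: [-2.94, 2.94], [-0.97, 2.17], [0.19, 2.56], [-1.23, 4.37], [0.02, 3.11], [-2.88, 2.88]. Speed limits (rad/s): [2.39, 2.39, 3.01, 3.14, 3.14, 3.14].

INTERFACE

Orientations are given as a unit quaternion [w, x, y, z].
In Python, from rig import ctrl, eyes, order gives the robot as it stands.
- The arm moves only by the tool move_arm, never from a script. Its argument "deltas" is a list of rows, each a list of 6 numbers: the shift along the tool's x, y, z in cm, then the turn, a rotation vector about the tool's x, y, z in degrees. A call has exactly 10 rows; each row shifts and turns the commanded pose from where the row before left it, along the tool's axes as they then stand; what a row does not reach is not made up. A row lasts 1/10 s, in which the tool goes at most 50 mm and 8.59 degrees, less where a joint would pass 70% of its speed; a pose out of reach is approached as far as the arm can. A call is refused whole if a number of a shift passes 5 or a number of a turn 8.59, either way. A call with a gripper value outside its range is refused whole. "grip" is the finger opening in cm, from 0 to 8.54, set as the call begins (left out, the last holds). The fingers move at their own pace and stop on an object; "newtons" is the grip in N (left out, the last holds). Time passes only in rows, so rows that do not move let the fingers close, or fill a call up. It gives the time, the measured TCP pose, the force and the opening at its end, in the units of the state.
- ctrl.sense(): the state, without advancing time (a new reading comes with each control period).
- eyes.capture(name): name is "scene" or "top" or "wrist"; returns the picture (420x560x3 uint8, blue, green, red); there is no depth.
- eyes.camera_params(name): a dict with "K" (3x3 intrinsics, pixels), "camera_from_world" (4x4, takes a point from world to camera coordinates). Camera axes: x right, y down, z forward; pixel columns grow to the right and rows downward; lengths in mm; the calibration is good to about 2 mm. A picture is of the moment at which its call begins: read the wrist's pose just before it. camera_params takes no time and is no camera call; for the wrist camera it gives the pose at the moment of the call.
- order.finish_job(): hands the job in, once; it reports no verdict.
The state is a dict: "time_s": time; "joints": joint angles; "dq": joint speeds; "tau": joint torques, N m; "eef_pos": TCP position; "ee_rot": TCP orientation; "force": force on the tool from outside, world axes, zero at the start; "wrist_torque": the same for the moment, N m; "grip_width": opening from 0.0 (shut) to 1.0 (fully open).
Only numpy, scipy, OpenCV 4.12 (cv2) and the standard library are available. Lean on these libraries where they do the work, as an engineer would, in place of code of your own. Each camera call takes 0.05 s, during which the arm holds its last target.

TASK

Take the cap off the white canister that stands in the red holder: nobody remembers which of the two canisters has the reverse thread, so first turn the bar on its cap a little one way, and if it comes up against a stop do not force it but go the other way, about a quarter turn in the way that is free. Then lift the cap straight up and finish while still holding it in the gripper, level and still, at least 5 cm clear above the middle of the canister's neck; do not put it down or let go. Leave the canister in the grey holder closed and do not knock any of the other things about.

Things in the scene. Friction and masses are not known exactly. Their poses are not given: they have to be found in the camera images.
- holder_red: red round plastic holder disc, 140 mm wide, 12 mm tall, bolted to the table; origin at the centre of its underside. The canister standing in it is the one to open
- holder_grey: the same holder in grey; the canister in it stays closed
- can_a: white round canister A, 108 mm wide, fixed in its holder (cannot turn or lift); origin at the centre of its underside. Shoulder 96 mm up, neck 44 mm wide, its top 135 mm up. One canister opens anticlockwise seen from above, the other clockwise; which is which cannot be seen. The right way the cap turns almost freely, is released from about 0.8 rad on and stops at about 2.1 rad; it does not rise by itself
- can_b: white round canister B, 108 mm wide, fixed in its holder (cannot turn or lift); origin at the centre of its underside. Shoulder 96 mm up, neck 44 mm wide, its top 135 mm up. Looks like A, opposite thread hand. Wrong way: hard stop after 0.05 to 0.2 rad, the torque jumping from about 0 to over 0.4 N m; a trial of 0.3 rad with up to 60 N of grip is safe, 0.4 rad or 4 N m spoils it. A released cap clears the neck after 32 mm of lift
- cap_a_grip (a point): centre of the bar grip on canister A's dark cap. Cap: inverted cup 72 mm wide, 38 mm tall, about 70 g; on its flat top an upright bar 64 mm long (point x), 16 mm thick (y), 28 mm tall (z up). This point is half-way up the bar, 14 mm above the flat top, 52 mm above the skirt's lower edge. Closed, it lies 155 mm above the canister's origin, bar within 0.06 rad of the canister's x axis
- cap_b_grip (a point): centre of the bar grip on canister B's dark cap. Cap: inverted cup 72 mm wide, 38 mm tall, about 70 g; on its flat top an upright bar 64 mm long (point x), 16 mm thick (y), 28 mm tall (z up). This point is half-way up the bar, 14 mm above the flat top, 52 mm above the skirt's lower edge. Closed, it lies 155 mm above the canister's origin, bar within 0.06 rad of the canister's x axis
- socket_mid (a point): bystander: silver wheel nut socket standing up, 32 mm wide, 45 mm tall; its centre
- scraper_mid (a point): bystander: black hard silicone scraper lying flat, about 115 x 60 x 14 mm, long along x; point at its middle
- brush_mid (a point): bystander: green bristle brush lying bristles down, about 205 mm long along x, 45 mm wide, 34 mm tall; point where handle and head meet, half-way up
- wax_tin_mid (a point): bystander: round aluminium tin with yellow lid, 90 mm wide, 30 mm tall; its centre
- spray_mid (a point): bystander: amber bottle standing, 60 mm wide, 160 mm tall; its centre
Not all that is in view belongs to the job. Leave any yellow look-alike of the part that bears cap_b_grip alone.

How it is judged (in metres and radians):
On the way:
1. the seated cap of the canister in the red holder is turned to its release (((horizontal distance between can_a and holder_red below 0.04 m and angle between the x axis of cap_a_grip and the x axis of can_a, either way round above 0.65 rad and z of cap_a_grip in the frame of can_a below 0.165 m and horizontal distance between cap_a_grip and can_a below 0.012 m) or (horizontal distance between can_b and holder_red below 0.04 m and angle between the x axis of cap_b_grip and the x axis of can_b, either way round above 0.65 rad and z of cap_b_grip in the frame of can_b below 0.165 m and horizontal distance between cap_b_grip and can_b below 0.012 m))), for 0.05 s.
At the end, for the whole second after the job is handed in: the cap of the canister in the red holder is held in the fingers, lifted at least 72 mm from where it sat (skirt 40 mm or more above the neck's top), within 50 mm sideways of the canister's axis, level within 0.26 rad, still, touching no canister; the other canister is still closed (((horizontal distance between can_a and holder_red below 0.04 m and z of cap_a_grip in the frame of can_a above 0.227 m and horizontal distance between cap_a_grip and can_a below 0.05 m and angle between cap_a_grip's own z axis and vertical below 0.26 rad and contact force between the fingers and cap_a above 2 N and contact force between cap_a and can_a below 0.05 N and linear speed of cap_a below 0.03 m/s and z of cap_b_grip in the frame of can_b below 0.16 m and angle between the x axis of cap_b_grip and the x axis of can_b, either way round below 0.3 rad) or (horizontal distance between can_b and holder_red below 0.04 m and z of cap_b_grip in the frame of can_b above 0.227 m and horizontal distance between cap_b_grip and can_b below 0.05 m and angle between cap_b_grip's own z axis and vertical below 0.26 rad and contact force between the fingers and cap_b above 2 N and contact force between cap_b and can_b below 0.05 N and linear speed of cap_b below 0.03 m/s and z of cap_a_grip in the frame of can_a below 0.16 m and angle between the x axis of cap_a_grip and the x axis of can_a, either way round below 0.3 rad))); the arm keeps its last pose, push and grip.
It fails at once if the cap was forced against its canister (over 300 N) ((horizontal distance between can_a and holder_red below 0.04 m and contact force between cap_a and can_a above 300 N) or (horizontal distance between can_b and holder_red below 0.04 m and contact force between cap_b and can_b above 300 N)).
It fails at once if the canister in the grey holder was disturbed ((horizontal distance between can_a and holder_red below 0.04 m and (distance of cap_b_grip from where it was at the start of the episode above 0.012 m or angle between the x axis of cap_b_grip and the x axis of can_b, either way round above 0.4 rad)) or (horizontal distance between can_b and holder_red below 0.04 m and (distance of cap_a_grip from where it was at the start of the episode above 0.012 m or angle between the x axis of cap_a_grip and the x axis of can_a, either way round above 0.4 rad))).
It fails at once if a bystander was knocked or moved more than 25 mm (distance of any of socket_mid, scraper_mid, brush_mid, wax_tin_mid, spray_mid from where it was at the start of the episode above 0.025 m).
It also fails if it takes over 48 s, if anything falls off the work surface, if the arm or the gripper's body presses on something with over 40 N, if the wrist force passes 120 N, or if a joint passes its speed limit or range.

## Working session

There is one attempt and no reset: what is moved stays moved. The work goes in short steps, Python scripts to look and compute and a tool call to move; the robot and the scene stay as the last step left them, time stands still between calls to the robot, and variables do not carry over. Pictures are saved under pics/ and viewed, and the job is handed in when it is done.

Besides the shell and the picture viewer there is one more tool, called after ">>>" in YAML: its name, and indented under it one key for each argument. move_arm: Moves the arm, as the interface text tells. Its arguments: {"type":"object","properties":{"deltas":{"type":"array"},"grip":{"type":"number"},"newtons":{"type":"number"}},"required":["deltas"]}

```bash
ls; mkdir -p pics
python3 - <<'E'
from rig import ctrl, eyes, order
import cv2
s=ctrl.sense(); print(s)
for n in ["scene","top","wrist"]:
    p=eyes.camera_params(n); print(n,p)
    cv2.imwrite(f"pics/{n}0.png",eyes.capture(n))
E
```

```text
pics
{'time_s': 0.0, 'joints': array([ 1.07661846e+00,  3.13427228e-01,  1.49844962e+00, -1.95486116e-05,
        1.33097318e+00, -2.23389380e-01]), 'dq': array([-3.78210750e-04, -6.14737581e-04,  7.17783120e-05, -5.26094361e-04,
       -1.24798672e-03,  1.76483994e-03]), 'tau': array([-9.17819707e-04, -4.12262285e+01, -2.59745193e+01, -2.33666397e-04,
        4.09217435e-03, -7.70710062e-05]), 'eef_pos': array([140.31916718, 505.6342455 , 230.74200254]), 'ee_rot': array([-2.11866263e-04,  1.34978623e-01,  9.90848311e-01, -5.91989880e-04]), 'force': array([-0.65193099,  0.67753608,  0.51194883]), 'wrist_torque': array([-0.01150197,  0.01203503, -0.00567229]), 'grip_width': 0.9995556147818494}
scene {'K': array([[396.99780481,   0.        , 286.42059387],
       [  0.        , 396.99780481, 211.43583892],
       [  0.        ,   0.        ,   1.        ]]), 'camera_from_world': array([[ 4.23088819e-01,  9.06073251e-01, -5.20717076e-03,
        -2.62156123e+02],
       [ 6.67732998e-01, -3.15670730e-01, -6.74154755e-01,
        -3.14898770e+02],
       [-6.12477342e-01,  2.81750339e-01
[... 489 characters left out ...]
      [ 1.49000601e-01,  1.00873227e-02, -9.88785653e-01,
         1.46400528e+03],
       [ 0.00000000e+00,  0.00000000e+00,  0.00000000e+00,
         1.00000000e+00]])}
wrist {'K': array([[349.32476657,   0.        , 282.74256158],
       [  0.        , 349.32476657, 212.5917542 ],
       [  0.        ,   0.        ,   1.        ]]), 'camera_from_world': array([[ 2.67680250e-01,  9.63505932e-01, -1.89791806e-03,
        -5.23768625e+02],
       [ 9.27283757e-01, -2.57081001e-01,  2.72128999e-01,
        -3.54681392e+01],
       [ 2.61709986e-01, -7.46034672e-02, -9.62258908e-01,
         3.79070724e+02],
       [ 0.00000000e+00,  0.00000000e+00,  0.00000000e+00,
         1.00000000e+00]])}
```

View pics/scene0.png

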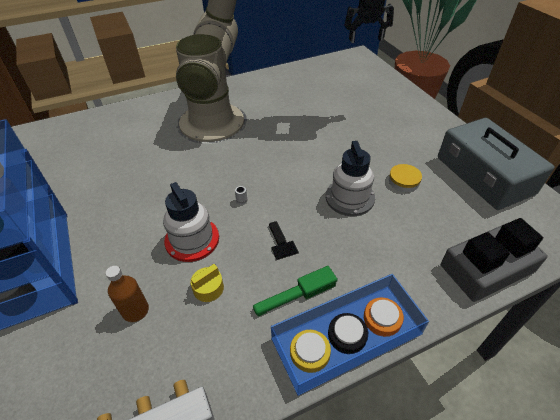

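View pics/top0.png

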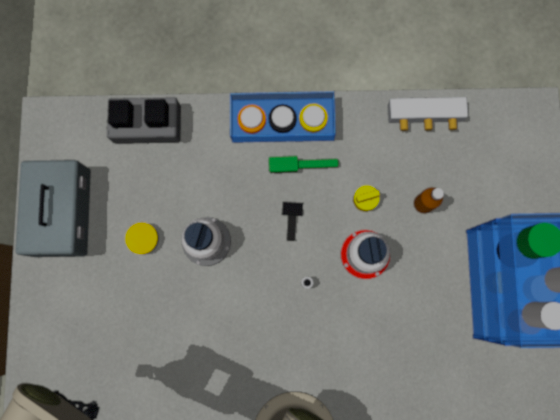

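View pics/wrist0.png

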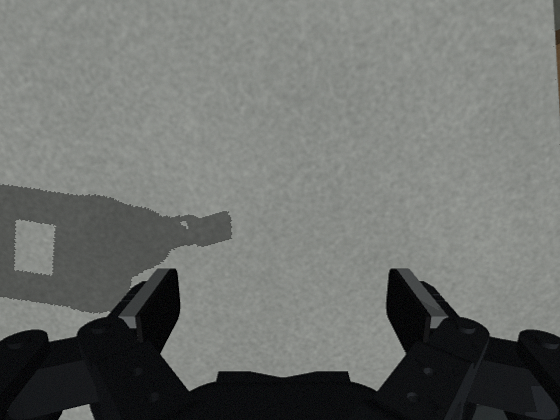

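The scene image shows the red holder at (190,238) with its dark cap at (182,205). The grey one is at (352,195), and the yellow decoy lies at (207,285). In the top image the red holder is at (366,254) with its cap bar at (372,250). Next I'll measure them.

```bash
cat > h.py <<'E'
import numpy as np, cv2
from rig import ctrl, eyes, order
def ray(P,uv):
    T=P["camera_from_world"];R=T[:3,:3];t=T[:3,3]
    d=R.T@np.linalg.solve(P["K"],[uv[0],uv[1],1.]);return -R.T@t,d/np.linalg.norm(d)
def plane(P,uv,z):
    o,d=ray(P,uv);return o+d*(z-o[2])/d[2]
def proj(P,X):
    T=P["camera_from_world"];c=T[:3,:3]@np.asarray(X,float)+T[:3,3];q=P["K"]@c;return q[:2]/q[2]
def two(P1,u1,P2,u2):
    A=[];b=[]
    for P,u in((P1,u1),(P2,u2)):
        o,d=ray(P,u);M=np.eye(3)-np.outer(d,d);A.append(M);b.append(M@o)
    return np.linalg.lstsq(np.vstack(A),np.hstack(b),rcond=None)[0]
E
python3 - <<'E'
from h import *
P=eyes.camera_params("top");S=eyes.camera_params("scene")
im=cv2.imread("pics/top0.png");sc=cv2.imread("pics/scene0.png")
def red(i):
    h=cv2.cvtColor(i,cv2.COLOR_BGR2HSV)
    m=((h[...,0]<6)|(h[...,0]>174))&(h[...,1]>180)&(h[...,2]>120)
    n,l,st,c=cv2.connectedComponentsWithStats(m.astype(np.uint8));return st,c,l
for i,Q in((im,P),(sc,S)):
    st,c,l=red(i)
    m=np.zeros(l.shape,np.uint8)
    for k in range(1,len(st)):
        if st[k,4]>15: m[l==k]=1
    pts=cv2.findNonZero(m)
    hull=cv2.convexHull(pts)
    e=cv2.fitEllipse(hull);print(e, plane(Q,e[0],12))
    # fit circle on plane
    W=np.array([plane(Q,p[0],12)[:2] for p in hull])
    A=np.c_[2*W,np.ones(len(W))];x=np.linalg.lstsq(A,(W**2).sum(1),rcond=None)[0]
    print(x[:2],np.sqrt(x[2]+x[:2]@x[:2]))
a=cv2.resize(im[200:300,300:440],None,fx=5.7,fy=5.7,interpolation=cv2.INTER_CUBIC);cv2.imwrite("pics/topc.png",a)
a=cv2.resize(sc[160:270,130:260],None,fx=5.4,fy=5.4,interpolation=cv2.INTER_CUBIC);cv2.imwrite("pics/scc.png",a)
for nm,uv,z in(("grey",(205,243),12),("socket",(308,283),45),("scraper",(291,218),14),("brush",(300,164),17),("wax",(142,238),30),("spray top",(437,194),160),("yellowcap",(367,198),40)):
    print(nm,plane(P,uv,z).round())
E
```

```text
((360.90814208984375, 256.2118225097656), (37.466400146484375, 45.4898567199707), 151.6355743408203) [ 479.4164532  -196.53360655   12.        ]
[ 484.14656513 -204.46240395] 63.88877758263991
((191.32022094726562, 238.16720581054688), (40.25235366821289, 54.19520950317383), 74.66817474365234) [ 488.01205378 -209.82278864   12.        ]
[ 485.54981182 -208.48724517] 68.13988172571577
grey [524. 244.  12.]
socket [406. -45.  45.]
scraper [591.  -1.  14.]
brush [748. -30.  17.]
wax [539. 419.  30.]
spray top [ 626. -379.  160.]
yellowcap [ 641. -216.   40.]
```

View pics/topc.png

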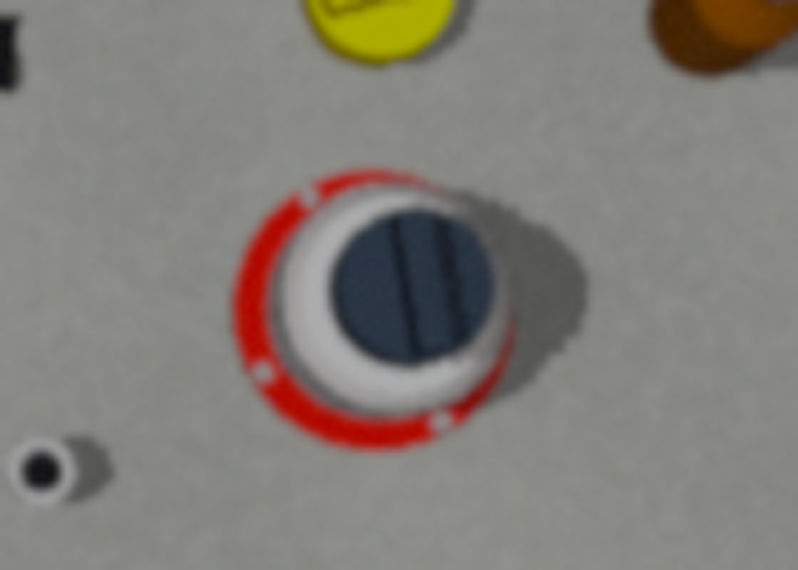

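View pics/scc.png

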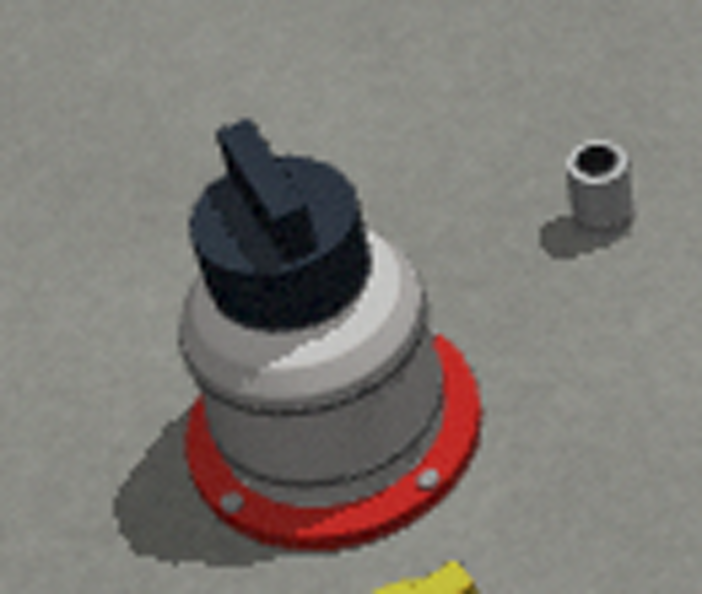

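>>> move_arm:
  deltas:
    - [-1.3,-1.5,-0.6,0,0,0]
    - [-2.6,-3.0,-0.6,0,0,0]
    - [-2.6,-3.0,-0.6,0,0,0]
    - [-2.6,-3.0,-0.6,0,0,0]
    - [-2.6,-3.0,-0.6,0,0,0]
    - [-2.6,-3.0,-0.6,0,0,0]
    - [-2.6,-3.0,-0.6,0,0,0]
    - [-2.6,-3.0,-0.6,0,0,0]
    - [-2.6,-3.0,-0.6,0,0,0]
    - [-2.6,-3.0,-0.6,0,0,0]

```text
time_s: 1.15
eef_pos: [302.4, 163.7, 291.5]
ee_rot: [0.0, 0.135, 0.991, 0.0]
force: [0.5, 0.4, 0.4]
grip_width: 0.998
```

>>> move_arm:
  deltas:
    - [-2.6,-3.0,0,0,0,0]
    - [-2.6,-3.0,0,0,0,0]
    - [-2.6,-3.0,0,0,0,0]
    - [-2.6,-3.0,0,0,0,0]
    - [-2.6,-3.0,0,0,0,0]
    - [-2.6,-3.0,0,0,0,0]
    - [-2.6,-3.0,0,0,0,0]
    - [-2.6,-3.0,0,0,0,0]
    - [-2.6,-3.0,0,0,0,0]
    - [-2.6,-2.5,0,0,0,0]

```text
time_s: 2.15
eef_pos: [474.1, -190.5, 291.0]
ee_rot: [-0.0, 0.135, 0.991, 0.0]
force: [-0.1, 0.3, 0.6]
grip_width: 1.0
```

Run:
```python
from h import *
s=ctrl.sense();print(s["time_s"],s["eef_pos"],s["ee_rot"],s["joints"])
```

```text
2.15 [ 474.14095875 -190.4730947   290.98254801] [-2.21724773e-04  1.35417127e-01  9.90788649e-01  7.24778719e-05] [-6.11571404e-01  2.45165030e-01  1.43151864e+00 -7.46523797e-05
  1.46536958e+00 -1.91069094e+00]
```

>>> move_arm:
  deltas:
    - [0,0,0,0,0,7]
    - [0,0,0,0,0,7.5]
    - [0,0,0,0,0,7.5]
    - [0,0,0,0,0,7.5]
    - [0,0,0,0,0,7.5]
    - [0,0,0,0,0,7.5]
    - [0,0,0,0,0,7.5]
    - [0,0,0,0,0,7.5]
    - [0,0,0,0,0,7.5]
    - [0,0,0,0,0,7.5]

```text
time_s: 3.15
eef_pos: [473.7, -188.6, 291.0]
ee_rot: [-0.0, 0.709, 0.705, -0.0]
force: [-0.1, 0.2, 0.3]
grip_width: 1.001
```

>>> move_arm:
  deltas:
    - [0,0,0,0,0,8]
    - [0,0,0,0,0,8]
    - [0,0,0,0,0,8]
    - [0,0,0,0,0,8]
    - [0,0,0,0,0,8]
    - [0,0,0,0,0,8]
    - [0,0,0,0,0,8]
    - [0,0,0,0,0,8]
    - [0,0,0,0,0,8]
    - [0,0,0,0,0,7]

```text
time_s: 4.15
eef_pos: [473.7, -188.6, 291.0]
ee_rot: [-0.0, 0.996, 0.093, -0.0]
force: [0.2, 0.7, -0.0]
grip_width: 1.003
```

Run:
```python
from h import *
s=ctrl.sense();print(s["time_s"],s["eef_pos"],s["ee_rot"],s["joints"])
P=eyes.camera_params("wrist");np.save("pw1.npy",P,allow_pickle=True)
cv2.imwrite("pics/w1.png",eyes.capture("wrist"))
print(proj(P,[485,-206,175]))
```

```text
4.15 [ 473.73045271 -188.56010731  291.0331022 ] [-1.79781950e-04  9.95669918e-01  9.29586959e-02 -2.51711482e-04] [-6.08902557e-01  2.42724464e-01  1.43449148e+00 -5.08190904e-05
  1.46499329e+00  7.75712943e-01]
[307.28027115 197.07279851]
```

View pics/w1.png

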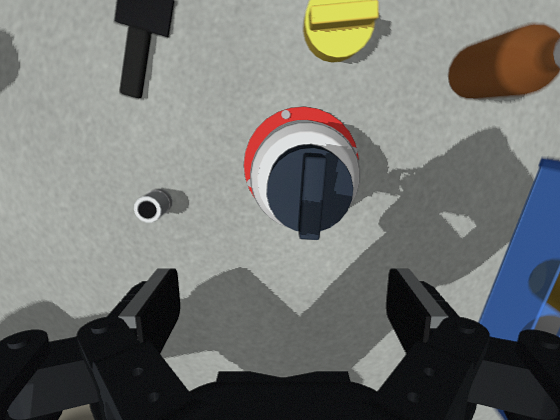

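The wrist view shows the red canister's cap at about (310,190), with the bar running from (314,153) to (310,238). The image is zoomed next.

Run:
```python
from h import *
im=cv2.imread("pics/w1.png")[130:255,240:375]
g=np.clip(im.astype(float)*2.2,0,255).astype(np.uint8)
cv2.imwrite("pics/w1c.png",cv2.resize(g,None,fx=4.6,fy=4.6,interpolation=cv2.INTER_CUBIC))
```

```text
(no output)
```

View pics/w1c.png

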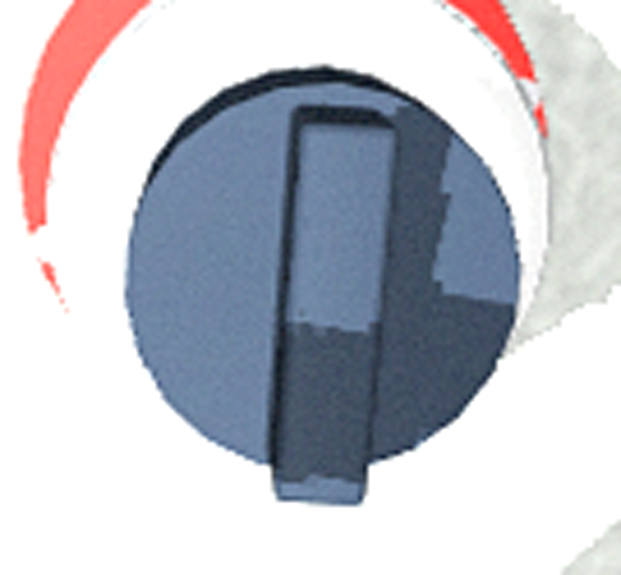

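Run:
```python
from h import *
P=np.load("pw1.npy",allow_pickle=True).item()
T=eyes.camera_params("top");S=eyes.camera_params("scene")
c=np.array([(300,123),(392,128),(364,503),(280,500)])/4.6+[240,130]
for z in(165,169,175,181,187):
    w=np.array([plane(P,u,z)[:2] for u in c])
    L=[np.linalg.norm(w[(i+1)%4]-w[i]).round(1) for i in range(4)]
    a=(w[0]+w[1])/2-(w[2]+w[3])/2
    print(z,w.mean(0).round(1),L,np.arctan2(a[1],a[0]).round(3))
m=c.mean(0)
st=np.array([265,168])/5.4+[130,160];tt=np.array([430,283])/5.7+[300,200]
print(two(P,m,S,st),two(P,m,T,tt),two(T,tt,S,st))
# cap top disc edge circle in wrist crop
d=np.array([(128,270),(150,190),(240,95),(520,270),(325,85),(470,130),(512,330),(440,430),(200,430)])/4.6+[240,130]
for z in(141,147,153,159):
    W=np.array([plane(P,u,z)[:2] for u in d]);A=np.c_[2*W,np.ones(len(W))];x=np.linalg.lstsq(A,(W**2).sum(1),rcond=None)[0]
    print(z,x[:2].round(1),np.sqrt(x[2]+x[:2]@x[:2]).round(1))
print(proj(S,[485,-206,183]),st)
```

```text
165 [ 481.6 -211.6] [np.float64(15.3), np.float64(66.4), np.float64(14.9), np.float64(66.6)] 0.147
169 [ 482.5 -211.1] [np.float64(15.1), np.float64(65.4), np.float64(14.7), np.float64(65.6)] 0.147
175 [ 483.9 -210.3] [np.float64(14.8), np.float64(63.9), np.float64(14.4), np.float64(64.2)] 0.147
181 [ 485.2 -209.5] [np.float64(14.4), np.float64(62.4), np.float64(14.1), np.float64(62.7)] 0.147
187 [ 486.6 -208.7] [np.float64(14.1), np.float64(61.0), np.float64(13.7), np.float64(61.2)] 0.147
[ 486.58357106 -207.98763955  180.78025664] [ 483.9229659  -211.78493995  171.07566863] [ 483.71044471 -209.05062805  178.42878749]
141 [ 483.3 -211.6] 36.9
147 [ 484.5 -210.8] 36.1
153 [ 485.7 -210.1] 35.4
159 [ 486.9 -209.4] 34.6
[178.89771273 189.72110484] [179.07407407 191.11111111]
```

>>> move_arm:
  deltas:
    - [0.76,2.25,0,0,0,2.25]
    - [0,0,1,0,0,0]
    - [0,0,1.5,0,0,0]
    - [0,0,1.5,0,0,0]
    - [0,0,1.5,0,0,0]
    - [0,0,1.5,0,0,0]
    - [0,0,1.5,0,0,0]
    - [0,0,1.1,0,0,0]
    - [0,0,1,0,0,0]
    - [0,0,0,0,0,0]
  grip: 5.0
  newtons: 25

```text
time_s: 5.2
eef_pos: [485.1, -208.8, 184.1]
ee_rot: [-0.001, 0.997, 0.076, -0.001]
force: [-0.1, -0.1, 0.8]
grip_width: 0.588
```

Run:
```python
from h import *
s=ctrl.sense();print(s["time_s"],s["eef_pos"],s["ee_rot"],s["joints"],s["force"],s["wrist_torque"])
P=eyes.camera_params("wrist");np.save("pw2.npy",P,allow_pickle=True)
i=eyes.capture("wrist");cv2.imwrite("pics/w2.png",i)
g=np.clip(i.astype(float)*2.,0,255).astype(np.uint8)
cv2.imwrite("pics/w2b.png",g)
for y in(-32,32):
  for o in(-8,8):
    c,n=np.cos(.147),np.sin(.147)
    print(proj(P,[484.5+c*y-n*o,-209.8+n*y+c*o,175]).round(1))
```

```text
5.2 [ 485.06729151 -208.84826945  184.0527182 ] [-7.57250056e-04  9.97068955e-01  7.64993746e-02 -8.78487618e-04] [-6.28609870e-01  3.62053058e-01  1.55723664e+00  1.53658616e-05
  1.22462254e+00  7.89032750e-01] [-0.14246053 -0.13998534  0.75987513] [-0.00540851  0.01139791 -0.04245207]
[299.1 326.3]
[266.9 326.1]
[301.8 201.5]
[266.  201.3]
```

View pics/w2b.png

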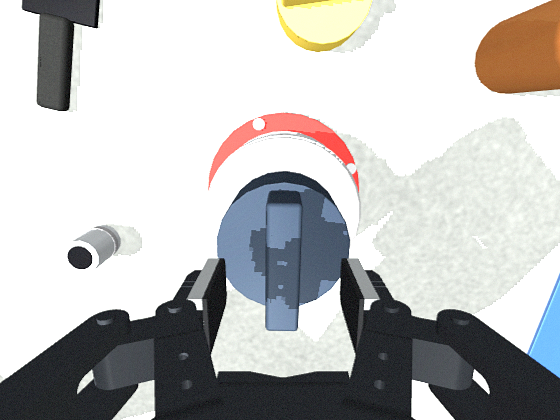

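The wrist view shows the bar from (283,204) to (282,330), centred between the fingers, whose tips are at columns 222 and 343.

Run:
```python
from h import *
i=cv2.imread("pics/w2b.png")
cv2.imwrite("pics/w2c.png",cv2.resize(i[165:340,205:360],None,fx=3.4,fy=3.4,interpolation=cv2.INTER_CUBIC))
```

```text
(no output)
```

View pics/w2c.png

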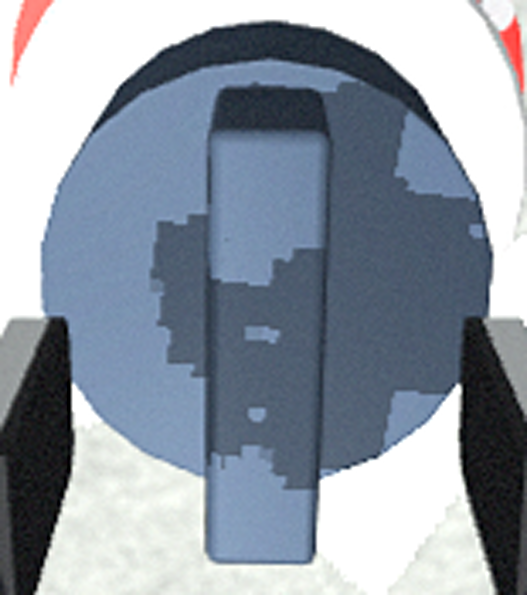

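Run:
```python
from h import *
P=np.load("pw2.npy",allow_pickle=True).item()
c=np.array([(208,130),(330,130),(314,563),(206,563)])/3.4+[205,165]
for z in(169,173,175,177,181):
    w=np.array([plane(P,u,z)[:2] for u in c])
    L=[np.linalg.norm(w[(i+1)%4]-w[i]).round(1) for i in range(4)]
    a=(w[0]+w[1])/2-(w[2]+w[3])/2
    print(z,w.mean(0).round(1),L,np.arctan2(a[1],a[0]).round(3))
d=np.array([(42,255),(95,133),(270,60),(405,105),(478,200),(492,265),(462,365),(385,455),(195,470),(70,370)])/3.4+[205,165]
for z in(141,145,149,153):
    W=np.array([plane(P,u,z)[:2] for u in d]);A=np.c_[2*W,np.ones(len(W))];x=np.linalg.lstsq(A,(W**2).sum(1),rcond=None)[0]
    print(z,x[:2].round(1),np.sqrt(x[2]+x[:2]@x[:2]).round(1))
```

```text
169 [ 480.  -210.2] [np.float64(16.7), np.float64(68.3), np.float64(16.5), np.float64(68.3)] 0.134
173 [ 481.9 -209.9] [np.float64(16.3), np.float64(66.5), np.float64(16.1), np.float64(66.6)] 0.134
175 [ 482.8 -209.7] [np.float64(16.1), np.float64(65.7), np.float64(15.9), np.float64(65.7)] 0.134
177 [ 483.7 -209.6] [np.float64(15.9), np.float64(64.8), np.float64(15.7), np.float64(64.8)] 0.134
181 [ 485.6 -209.3] [np.float64(15.4), np.float64(63.1), np.float64(15.2), np.float64(63.1)] 0.134
141 [ 480.7 -210.4] 37.6
145 [ 482.3 -210.1] 36.8
149 [ 483.9 -209.9] 36.0
153 [ 485.4 -209.6] 35.2
```

>>> move_arm:
  deltas:
    - [-0.12,0.06,0,0,0,0.7]
    - [0,0,0.5,0,0,0]
    - [0,0,0.5,0,0,0]
    - [0,0,0.5,0,0,0]
    - [0,0,0.5,0,0,0]
    - [0,0,0.4,0,0,0]
    - [0,0,0.2,0,0,0]
    - [0,0,0.2,0,0,0]
    - [0,0,0,0,0,0]
    - [0,0,0,0,0,0]

```text
time_s: 6.25
eef_pos: [484.5, -210.1, 157.4]
ee_rot: [0.0, 0.998, 0.07, 0.0]
force: [0.5, -0.1, 0.4]
grip_width: 0.588
```

>>> move_arm:
  deltas:
    - [0,0,0,0,0,0]
    - [0,0,0,0,0,0]
    - [0,0,0,0,0,0]
    - [0,0,0,0,0,0]
    - [0,0,0,0,0,0]
    - [0,0,0,0,0,0]
    - [0,0,0,0,0,0]
    - [0,0,0,0,0,0]
    - [0,0,0,0,0,0]
    - [0,0,0,0,0,0]
  grip: 1.2
  newtons: 25

```text
time_s: 7.25
eef_pos: [484.6, -210.1, 157.5]
ee_rot: [0.0, 0.998, 0.07, 0.0]
force: [-0.2, 0.5, 4.7]
grip_width: 0.185
```

Run:
```python
from h import *
s=ctrl.sense();print(s["time_s"],s["eef_pos"],s["ee_rot"],s["grip_width"]*85.4,s["joints"],s["force"],s["wrist_torque"])
i=eyes.capture("wrist");g=np.clip(i.astype(float)*2.,0,255).astype(np.uint8)
cv2.imwrite("pics/w3.png",g)
```

```text
7.25 [ 484.56850307 -210.10199142  157.47522985] [1.35236506e-04 9.97542762e-01 7.00599389e-02 1.58006554e-04] 15.786707749293116 [-6.31138241e-01  3.88703531e-01  1.59343553e+00 -3.01790667e-06
  1.15903764e+00  7.99424531e-01] [-0.18622891  0.53070563  4.68262205] [ 0.07706683 -0.03755675  0.00973481]
```

View pics/w3.png

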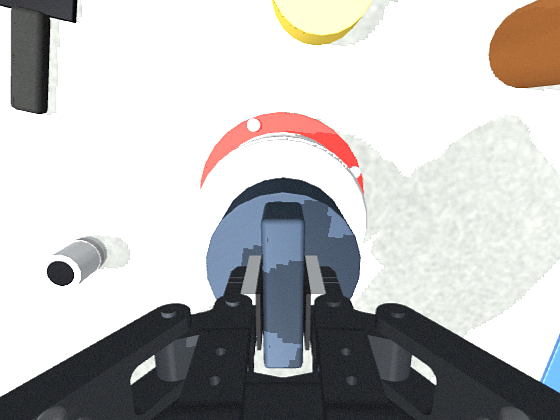

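Gripped at 15.8 mm, with the bar between the pads at (283,290) and only a small force. I'll try anticlockwise first, which is a negative turn about tool z.

>>> move_arm:
  deltas:
    - [0,0,0,0,0,0]
    - [0,0,0,0,0,0]
    - [0,0,0,0,0,0]
    - [0,0,0,0,0,-0.8]
    - [0,0,0,0,0,-0.8]
    - [0,0,0,0,0,-0.8]
    - [0,0,0,0,0,-0.8]
    - [0,0,0,0,0,-0.8]
    - [0,0,0,0,0,0]
    - [0,0,0,0,0,0]
  grip: 1.0
  newtons: 50

```text
time_s: 8.3
eef_pos: [484.4, -209.7, 157.6]
ee_rot: [-0.0, 0.995, 0.105, -0.0]
force: [-2.1, 2.3, 7.1]
grip_width: 0.177
```

Run:
```python
from h import *
s=ctrl.sense();print(s["time_s"],s["eef_pos"],s["ee_rot"],s["grip_width"]*85.4,s["joints"],s["force"],s["wrist_torque"],s["tau"])
```

```text
8.3 [ 484.38218891 -209.72692276  157.57682963] [-3.15493104e-04  9.94503147e-01  1.04706189e-01 -6.32631908e-05] 15.122327187334529 [-6.30954797e-01  3.88365241e-01  1.59364387e+00  4.17515937e-04
  1.16010089e+00  7.29877804e-01] [-2.05412938  2.30408596  7.12140875] [ 0.46084234  0.33934548 -0.09094169] [ -0.57719059 -39.27022934 -22.84688115  -0.27643559  -0.73437128
  -0.15220455]
```

>>> move_arm:
  deltas:
    - [0,0,0,0,0,-0.8]
    - [0,0,0,0,0,-0.8]
    - [0,0,0,0,0,-0.8]
    - [0,0,0,0,0,-0.8]
    - [0,0,0,0,0,-0.8]
    - [0,0,0,0,0,0]
    - [0,0,0,0,0,0]
    - [0,0,0,0,0,0]
    - [0,0,0,0,0,0]
    - [0,0,0,0,0,0]

```text
time_s: 9.3
eef_pos: [484.1, -209.4, 157.6]
ee_rot: [-0.001, 0.99, 0.138, -0.0]
force: [-4.8, 4.9, 8.4]
grip_width: 0.178
```

Run:
```python
from h import *
s=ctrl.sense();print(s["time_s"],s["eef_pos"],s["ee_rot"],s["grip_width"]*85.4,s["force"],s["wrist_torque"])
```

```text
9.3 [ 484.10393811 -209.36834233  157.59915796] [-1.02304584e-03  9.90396220e-01  1.38254237e-01 -2.16976141e-04] 15.227387703362453 [-4.82339743  4.85590381  8.41670062] [ 0.76359019  0.69565816 -1.1491571 ]
```

Anticlockwise came up against a stop: Mz went from -0.09 to -1.15 N m at about 0.14 rad. I won't force it. I'll go back and turn clockwise.

>>> move_arm:
  deltas:
    - [0,0,0,0,0,2]
    - [0,0,0,0,0,2]
    - [0,0,0,0,0,2]
    - [0,0,0,0,0,2]
    - [0,0,0,0,0,2]
    - [0,0,0,0,0,2]
    - [0,0,0,0,0,2]
    - [0,0,0,0,0,2]
    - [0,0,0,0,0,2]
    - [0,0,0,0,0,0]

```text
time_s: 10.3
eef_pos: [484.6, -210.1, 157.5]
ee_rot: [0.0, 1.0, -0.018, 0.0]
force: [-0.2, 0.6, 5.8]
grip_width: 0.173
```

Run:
```python
from h import *
s=ctrl.sense();print(s["time_s"],s["eef_pos"],s["ee_rot"],s["grip_width"]*85.4,s["force"],s["wrist_torque"],s["joints"])
```

```text
10.3 [ 484.63783367 -210.13334807  157.54739601] [ 1.78193058e-04  9.99843923e-01 -1.76642954e-02  2.66280356e-04] 14.816169301101857 [-0.201317    0.58411249  5.77148548] [ 0.03745491  0.05656545 -0.08327025] [-6.31116873e-01  3.88662131e-01  1.59328984e+00  1.65722167e-05
  1.15900005e+00  9.75003256e-01]
```

>>> move_arm:
  deltas:
    - [0,0,0,0,0,2]
    - [0,0,0,0,0,3]
    - [0,0,0,0,0,3]
    - [0,0,0,0,0,3]
    - [0,0,0,0,0,3]
    - [0,0,0,0,0,3]
    - [0,0,0,0,0,3]
    - [0,0,0,0,0,3]
    - [0,0,0,0,0,3]
    - [0,0,0,0,0,2]

```text
time_s: 11.3
eef_pos: [484.6, -210.2, 157.6]
ee_rot: [0.0, 0.966, -0.259, 0.0]
force: [0.3, 0.5, 5.0]
grip_width: 0.176
```

Run:
```python
from h import *
s=ctrl.sense();print(s["time_s"],s["eef_pos"],s["ee_rot"],s["grip_width"]*85.4,s["force"],s["wrist_torque"],s["joints"])
i=eyes.capture("wrist");g=np.clip(i.astype(float)*2.,0,255).astype(np.uint8)
cv2.imwrite("pics/w4.png",g)
```

```text
11.3 [ 484.6345048  -210.15255681  157.58707331] [ 1.57957178e-04  9.65765526e-01 -2.59416295e-01  3.30839327e-04] 15.041547001085105 [0.29711297 0.54028602 5.01456697] [0.04069043 0.05500571 0.01402434] [-6.31115406e-01  3.88589177e-01  1.59328387e+00 -6.13428894e-05
  1.15898854e+00  1.46454101e+00]
```

View pics/w4.png

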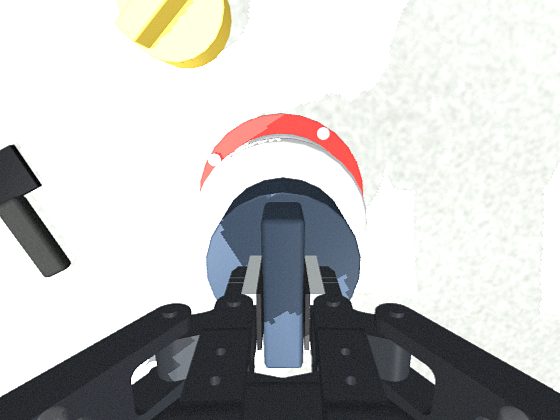

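Clockwise is free: the bar stays aligned with the fingers at (283,285) and the torque is about 0. I'll carry on.

>>> move_arm:
  deltas:
    - [0,0,0,0,0,3]
    - [0,0,0,0,0,5]
    - [0,0,0,0,0,5]
    - [0,0,0,0,0,5]
    - [0,0,0,0,0,5]
    - [0,0,0,0,0,5]
    - [0,0,0,0,0,5]
    - [0,0,0,0,0,5]
    - [0,0,0,0,0,3]
    - [0,0,0,0,0,0]

```text
time_s: 12.35
eef_pos: [484.6, -210.1, 157.5]
ee_rot: [-0.0, 0.814, -0.581, 0.0]
force: [-0.6, 0.1, 5.1]
grip_width: 0.174
```

Run:
```python
from h import *
s=ctrl.sense();print(s["time_s"],s["eef_pos"],s["ee_rot"],s["grip_width"]*85.4,s["force"],s["wrist_torque"],s["joints"])
```

```text
12.35 [ 484.57308084 -210.07396917  157.53232164] [-1.24350062e-05  8.13840420e-01 -5.81088402e-01  1.99561001e-04] 14.859762375417947 [-0.56518506  0.07493314  5.07369167] [ 0.0803924   0.08016416 -0.09500467] [-6.31104961e-01  3.88630459e-01  1.59337975e+00  3.19424624e-05
  1.15918362e+00  2.17980946e+00]
```

>>> move_arm:
  deltas:
    - [0,0,-0.1,0,0,0]
    - [0,0,-0.2,0,0,0]
    - [0,0,-0.2,0,0,0]
    - [0,0,-0.2,0,0,0]
    - [0,0,-0.2,0,0,0]
    - [0,0,-0.2,0,0,0]
    - [0,0,-0.2,0,0,0]
    - [0,0,-0.2,0,0,0]
    - [0,0,0,0,0,0]
    - [0,0,0,0,0,0]

```text
time_s: 13.35
eef_pos: [484.5, -210.0, 172.3]
ee_rot: [-0.0, 0.814, -0.58, 0.0]
force: [0.4, 0.1, -1.6]
grip_width: 0.175
```

Run:
```python
from h import *
s=ctrl.sense();print(s["time_s"],s["eef_pos"],s["ee_rot"],s["grip_width"]*85.4,s["force"],s["wrist_torque"])
i=eyes.capture("wrist");g=np.clip(i.astype(float)*2.,0,255).astype(np.uint8)
cv2.imwrite("pics/w5.png",g)
```

```text
13.35 [ 484.46818536 -209.99999011  172.29202275] [-8.15161867e-06  8.14290300e-01 -5.80457843e-01  7.26438854e-06] 14.918426628163 [ 0.36901421  0.12729235 -1.59843658] [-0.01045848 -0.02337431 -0.01092895]
```

View pics/w5.png

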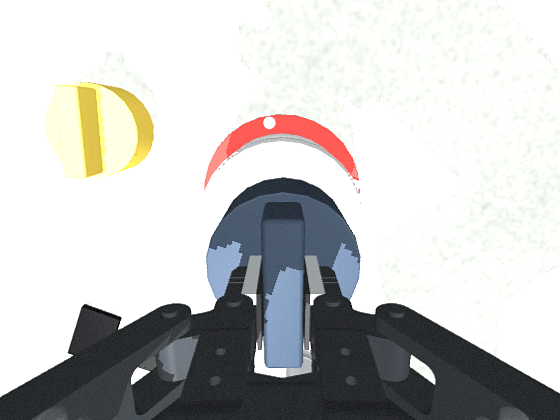

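The cap is rising with the gripper: it keeps its place in the wrist view at (283,265), and Fz is only about its weight. I'll lift the rest of the way.

>>> move_arm:
  deltas:
    - [0,0,-0.3,0,0,0]
    - [0,0,-0.5,0,0,0]
    - [0,0,-0.5,0,0,0]
    - [0,0,-0.5,0,0,0]
    - [0,0,-0.5,0,0,0]
    - [0,0,-0.5,0,0,0]
    - [0,0,-0.5,0,0,0]
    - [0,0,-0.5,0,0,0]
    - [0,0,-0.5,0,0,0]
    - [0,0,-0.5,0,0,0]

```text
time_s: 14.4
eef_pos: [484.5, -210.0, 220.7]
ee_rot: [0.0, 0.814, -0.58, 0.0]
force: [0.3, -0.5, -2.0]
grip_width: 0.173
```

>>> move_arm:
  deltas:
    - [0,0,-0.6,0,0,0]
    - [0,0,-0.7,0,0,0]
    - [0,0,-0.7,0,0,0]
    - [0,0,-0.7,0,0,0]
    - [0,0,-0.5,0,0,0]
    - [0,0,-0.3,0,0,0]
    - [0,0,0,0,0,0]
    - [0,0,0,0,0,0]
    - [0,0,0,0,0,0]
    - [0,0,0,0,0,0]

```text
time_s: 15.4
eef_pos: [484.4, -210.0, 255.0]
ee_rot: [-0.0, 0.814, -0.58, -0.0]
force: [0.2, 0.3, -0.9]
grip_width: 0.177
```

Run:
```python
from h import *
s=ctrl.sense();print(s["time_s"],s["eef_pos"],s["ee_rot"],s["grip_width"]*85.4,s["force"],s["wrist_torque"],s["dq"])
i=eyes.capture("wrist");j=eyes.capture("scene");k=eyes.capture("top")
g=np.clip(i.astype(float)*2.,0,255).astype(np.uint8)
cv2.imwrite("pics/s6.png",np.hstack([cv2.resize(j[100:310,80:460],(760,420))]));cv2.imwrite("pics/t6.png",k);cv2.imwrite("pics/w6.png",g)
```

```text
15.4 [ 484.42948    -209.96385265  255.04914904] [-7.30890932e-06  8.14294785e-01 -5.80451499e-01 -2.43912182e-04] 15.12342794958113 [ 0.21731573  0.31137721 -0.90891803] [-0.00496071 -0.00323654  0.02398023] [-1.15851177e-03 -1.27866493e-03 -1.69622365e-03 -5.54857292e-05
  1.94990976e-03 -2.09279462e-03]
```

View pics/s6.png

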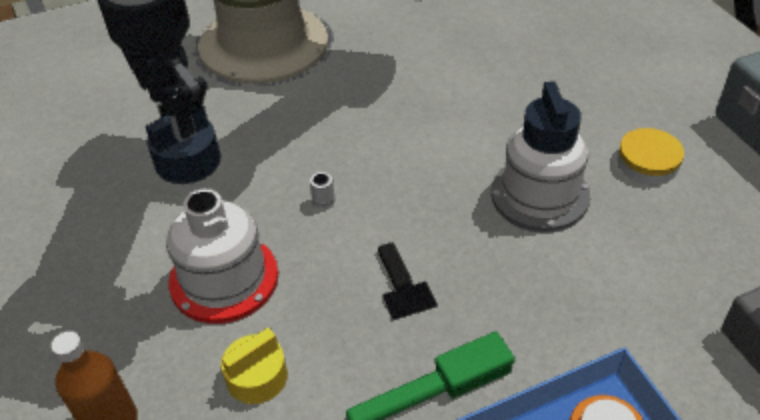

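View pics/w6.png

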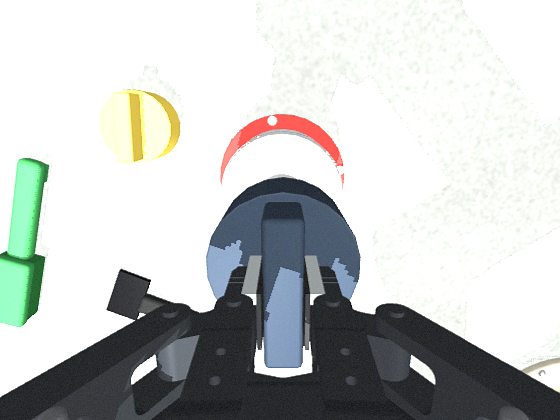

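View pics/t6.png

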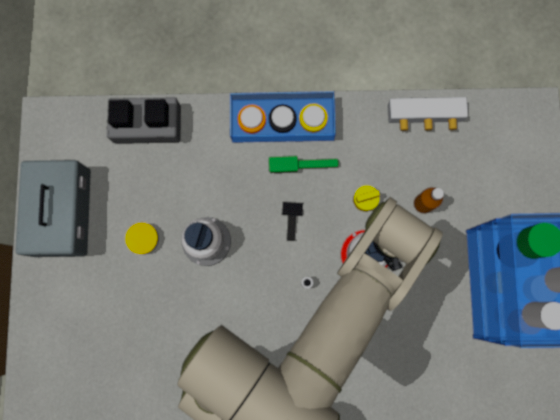

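The scene view shows the open neck at (203,200) in the enlarged crop, with the cap held above it at (185,150). It has been lifted 97 mm and is level. The grey canister is still closed and the bystanders are where they were. I'll hand it in.

Run:
```python
from rig import order
print(order.finish_job())
```

```text
the job is handed in; nothing more can be done
None
```

The cap is off the canister in the red holder, and I handed the job in with the gripper still holding it, level and still above the open neck. `finish_job` gives no verdict, so I can't confirm the score.

- **Finding the thread:** I gripped the bar and tried anticlockwise first. At about 0.14 rad the wrist torque jumped from 0.09 to 1.15 N m, so I stopped there and went back.
- **Opening:** Clockwise was free, with torque about 0. I turned the cap about 1.38 rad from closed and then lifted it straight up.
- **Cap at the end:** It was lifted about 97 mm, which puts the skirt about 65 mm above the neck. It was within about 1 mm of the cap axis I measured before gripping, and the grip was steady at 50 N on about 15 mm.
- **Surroundings:** In the last pictures the grey canister is still closed, and the bystanders and the yellow look-alike are where they started. I judged this by eye from the pictures.
- **Disagreement:** My height estimates for the top of the bar ranged from 171 to 181 mm depending on the camera pair. I kept the fingertips at about 157 mm to stay clear of the cap's flat top. Contact forces stayed under about 11 N, so this caused no trouble.

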